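# Pack the small canister into the twist-lock storage shell

## Robot

A 7-joint arm with a two-finger parallel gripper is mounted at the origin on a cart in front of the work surface, level with it; the furniture and walls round the work are solid. World frame = base frame: x ahead of the robot, y to its left, z up, the work surface at z = 0. Lengths are in m, angles in rad, forces in N, time in s.
With the tool pointing down it reaches from about 0.4 to 0.875 m from the base axis. Payload 19.3 kg.
Tool frame: the origin (TCP) lies midway between the tips of the shut fingers; the grasp point (between the pads) lies 19 mm behind it; x points along the fingers, y is the direction in which the jaws open and shut, and the axes are right-handed (so a half turn about x gives the same grasp; the last joint's range is limited). The gripper opens to 85 mm and grips with 20 to 120 N. Pads are 22 mm wide; open, the fingers measure 114 mm over their backs; the gripper's body (76 mm by 85 mm) begins 54 mm behind the grasp point. The pads swing forward as they close: fully open they stand 13 mm farther back than shut.
Start: joints at [1.214, 0.521, -0.036, 1.599, 0.021, 1.021, -0.113], TCP at [0.177, -0.599, 0.231] pointing down, gripper open.
Joint ranges: [-2.91, 2.91], [-0.3, 2.13], [-1.5, 1.42], [0.17, 2.43], [-1.26, 4.41], [0.16, 1.93], [-2.52, 2.52]. Speed limits (rad/s): [1.89, 1.89, 2.39, 2.39, 3.01, 3.01, 3.01].

## Interface

Orientations are given as [roll, pitch, yaw] about the fixed x, y, z axes, in that order (R = Rz(yaw) Ry(pitch) Rx(roll)).
In Python, from workcell import telemetry, vision, workorder gives the robot as it stands. The module is installed in compiled form; this text tells all that it offers.
- The arm moves only by the tool play_rows, never from a script. Its argument "deltas" is a list of rows, each a list of 7 numbers: the shift along the world's x, y, z in mm, then the turn, a rotation vector about the world's x, y, z in degrees, then the finger opening in mm, from 0 to 85.4. In form: [[x, y, z, wx, wy, wz, jaw], ...]. A call has 1 to 8 rows; each row shifts and turns the commanded pose from where the row before left it; what a row does not reach is not made up. A row lasts 1/8 s, in which the tool goes at most 62.5 mm and 10.7 degrees, less where a joint would pass 70% of its speed; a pose out of reach is approached as far as the arm can. A call with a gripper value outside its range is refused whole. The fingers move at their own pace and stop on an object; "grip_force" is the grip in N (left out, the last holds). Time passes only in rows, so rows that do not move let the fingers close. It gives the time, the measured TCP pose, the force and the opening at its end, in the units of the state.
- telemetry.observe(): the state, without advancing time (a new reading comes with each control period).
- vision.grab_frame(name): name is "side" or "top"; returns the picture (480x640x3 uint8, red, green, blue); there is no depth.
- vision.camera_info(name): a dict with "mtx" (3x3 intrinsics, pixels), "rvec" (rotation vector, rad) and "tvec" (3), from world to camera coordinates, as OpenCV has them. Camera axes: x right, y down, z forward; pixel columns grow to the right and rows downward; lengths in m; the calibration is good to about 2 mm. A picture is of the moment at which its call begins. camera_info takes no time and is no camera call.
- workorder.job_done(): hands the job in, once; it reports no verdict.
The state is a dict: "clock": time; "qpos": joint angles; "qd": joint speeds; "joint_efforts": joint torques, N m; "position": TCP position; "tool_rot": TCP orientation; "force": force on the tool from outside, world axes, zero at the start; "moment": the same for the moment, N m; "grip_width": finger opening in m.
Only numpy, scipy, OpenCV 4.12 (cv2) and the standard library are available. Lean on these libraries where they do the work, as an engineer would, in place of code of your own. Each camera call takes 0.05 s, during which the arm holds its last target. There are 200 camera calls.

## Task

Put the small cream canister with the wooden cap upright inside the slate-coloured lower shell, then take the matching cover off the sloping drainer, lower it over the canister and twist it clockwise until it is fully locked, with the white marks of the two shells in line. Set things down, do not drop or throw them, and leave the salt shaker, the green-capped spice jar and the mug where they are.

Things in the scene. Friction and masses are not known exactly. Their poses are not given: they have to be found in the camera images.
- lower_shell: Slate-coloured round lower shell, held fast to the worktop by its suction foot. Origin: centre of its underside, z up. Foot 116 mm in diameter up to a flat ledge at z = 40 mm; then a neck, 90 mm outside and 82 mm inside diameter, up to z = 68 mm; inner floor at z = 8 mm, open on top. White marks outside at its +x and -x show the locked position.
- entry_gap (a point): Middle of one of the two gaps in the flange round the lower shell's neck (flange 103 mm diameter, z = 52 to 57 mm). Gaps are 40 degrees wide, centred at +50 and +230 degrees (counter-clockwise from above) from the lower shell's +x; small orange marks below them. The cover's tabs go down through the gaps. This point: 48 mm from the axis, at flange top.
- ledge (a point): Centre of the lower shell's ledge plane, 40 mm above its origin, same axes. The seated cover's rim stands here. Entered at the gaps, the cover then turns clockwise (from above) 50 degrees to a firm stop: locked, its x axis parallel to this x axis, either way round. A rib allows only 10 degrees the wrong way. Turning is light: friction only, no spring.
- upper_shell: Loose slate-coloured hollow cover, about 0.28 kg, open below. Origin: centre of its open rim; z is its axis, towards the grip bar. 116 mm outside, 109 mm inside diameter; roof at z = 80 mm outside, 73 mm inside. Starts mouth down on the drainer, axis leaning 35 degrees towards the drainer's -x. Half a turn gives the same cover. White marks outside at +x and -x.
- grip_bar (a point): Middle of the wooden grip bar on the cover's roof, on the cover's axis at z = 97 mm of the cover, same axes. The bar is 62 mm long along the cover's x, 16 mm thick along its y, and reaches from z = 80 to 114 mm.
- tab (a point): One of the cover's two inward tabs (at its +x; the other at -x), middle of its underside at z = 3 mm of the cover. Tabs are 24 degrees wide, 5 mm high, and reach in to 47.5 mm from the axis, so about 2.5 mm free of the neck; the cover's wall is 3 mm free of the flange. If the tabs miss the gaps the cover stands 14 mm too high, on the flange.
- small_canister: Loose round closed canister, cream body with brown wooden cap, 58 mm diameter, 96 mm tall, about 0.22 kg. Origin: centre of its underside, z up. Starts upright on the worktop. It fits in the lower shell with 12 mm to spare all round and then stands 36 mm above the shell's neck.
- drainer: Light wooden sloping drainer, fixed, about 150 x 118 mm, slats rising at 35 degrees towards its +x; origin on the worktop under the centre of the slope, z up. The cover rests on the slats 54 mm above the origin, against two steel stop pins 14 mm high at the low (-x) side: lift it square to the slope to clear them.
- salt_shaker: Bystander: salt shaker with grey top, 44 mm diameter, 90 mm tall, upright on the worktop; origin at the centre of its underside. Leave it.
- spice_jar: Bystander: glass spice jar with green cap, 46 mm diameter, 106 mm tall, upright on the worktop; origin at the centre of its underside. Leave it.
- mug: Bystander: green and white mug, 92 x 127 x 93 mm, standing behind the work; origin at the centre of its underside. Leave it.
Mind the look-alikes: they are no part of the job. Leave any blue look-alike of the upper_shell alone.

How it is judged:
By the outcome, as a careful person would: the job done as asked, in the order asked, and still so for the second after the job is handed in, with the robot touching nothing.
It also fails if it takes over 72 s, if anything falls off the work surface, if the arm or the gripper's body presses on something with over 40 N, if the wrist force passes 120 N, or if a joint passes its speed limit or range.

## Working session

There is one attempt and no reset: what is moved stays moved. The work goes in short steps, Python scripts to look and compute and a tool call to move; the robot and the scene stay as the last step left them, time stands still between calls to the robot, and variables do not carry over. Pictures are saved under pics/ and viewed, about 8 in all and at most 12, crops included, and the job is handed in when it is done.

Besides the shell and the picture viewer there is one more tool, called as name(argument=value, ...), one argument or row to a line, values as JSON. play_rows: Moves the arm, as the interface text tells. Its arguments: {"type":"object","properties":{"deltas":{"type":"array","items":{"type":"array","items":{"type":"number"}}},"grip_force":{"type":"number"}},"required":["deltas"]}

```bash
mkdir -p pics
python3 - <<'E'
from workcell import telemetry, vision
import cv2,numpy as np
s=telemetry.observe();print({k:np.round(v,3).tolist() for k,v in s.items()})
for n in("side","top"):
    i=vision.camera_info(n);R=cv2.Rodrigues(np.array(i["rvec"],float))[0];print(n,np.round(i["mtx"],1).tolist(),np.round(-R.T@np.array(i["tvec"]).ravel(),3),np.round(R,2).tolist())
    cv2.imwrite(f"pics/{n}0.png",vision.grab_frame(n)[...,::-1])
E
```

```text
{'clock': 0.0, 'qpos': [1.214, 0.522, -0.036, 1.6, 0.021, 1.021, -0.113], 'qd': [0.0, -0.001, -0.0, 0.0, 0.0, 0.001, -0.001], 'joint_efforts': [0.002, -92.713, 1.981, -36.994, 0.018, 0.008, 0.0], 'position': [0.177, -0.599, 0.231], 'tool_rot': [-1.476, 1.57, 1.953], 'force': [-0.243, -0.335, 0.119], 'moment': [-0.011, -0.022, -0.054], 'grip_width': 0.085}
side [[564.7, 0.0, 316.6], [0.0, 564.7, 241.9], [0.0, 0.0, 1.0]] [ 0.698 -0.932  0.663] [[1.0, 0.08, 0.02], [0.06, -0.45, -0.89], [-0.07, 0.89, -0.46]]
top [[560.6, 0.0, 328.0], [0.0, 560.6, 238.9], [0.0, 0.0, 1.0]] [0.376 0.149 1.223] [[-0.04, -1.0, -0.0], [-0.98, 0.04, -0.21], [0.21, -0.0, -0.98]]
```

View pics/top0.png

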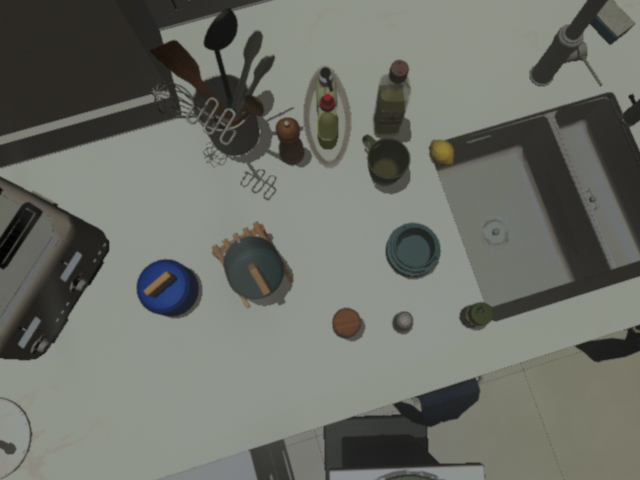

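View pics/side0.png

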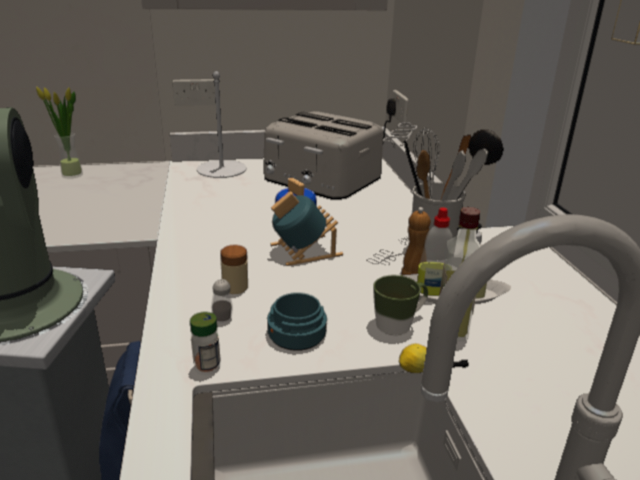

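The top view shows the canister at (347,323), the lower shell at (413,250), the slate cover on the drainer at (255,268), the blue look-alike at (167,288), the salt shaker at (403,321) and the spice jar at (478,315). The slate cover on the drainer fits the description and the blue one doesn't. I'll confirm with an enlarged crop.

```bash
cat > h.py <<'E'
import cv2,numpy as np
from workcell import telemetry, vision
from scipy.spatial.transform import Rotation as Ro
def cam(n):
    i=vision.camera_info(n);return np.array(i["mtx"],float),np.array(i["rvec"],float).ravel(),np.array(i["tvec"],float).ravel()
def proj(n,P):
    K,r,t=cam(n);return cv2.projectPoints(np.atleast_2d(P).astype(float),r,t,K,None)[0][:,0]
def unp(n,uv,z):
    K,r,t=cam(n);R=cv2.Rodrigues(r)[0];c=-R.T@t
    d=R.T@np.linalg.inv(K)@np.array([uv[0],uv[1],1.]);return c+d*(z-c[2])/d[2]
def circ(c,r,z,n=60):
    a=np.linspace(0,2*np.pi,n);return np.c_[c[0]+r*np.cos(a),c[1]+r*np.sin(a),np.full(n,z)]
def crop(n,img,x0,y0,w,h,s,fn,g=1.6):
    c=cv2.resize(img[y0:y0+h,x0:x0+w],None,fx=s,fy=s,interpolation=cv2.INTER_CUBIC)
    c=(255*(c/255.)**(1/g)).astype(np.uint8);cv2.imwrite(fn,c)
E
python3 - <<'E'
from h import *
for nm,uv,z in[("can",(347,323),.096),("low",(413,250),.06),("bar",(260,279),.15),("salt",(403,321),.09),("spice",(479,314),.106),("mug",(388,161),.09)]:print(nm,unp("top",uv,z).round(3))
a=cv2.imread("pics/top0.png")[200:350,205:455];b=cv2.imread("pics/side0.png")[170:360,180:380]
A=cv2.resize(a,None,fx=3.2,fy=3.2,interpolation=2)
A=(255*(A/255.)**.55).astype(np.uint8);cv2.imwrite("pics/c1.png",A)
B=cv2.resize(b,None,fx=3.1,fy=3.1,interpolation=2);cv2.imwrite("pics/c2.png",(255*(B/255.)**.55).astype(np.uint8))
E
```

```text
can [0.442 0.112 0.096]
low [ 0.592 -0.035  0.06 ]
bar [0.529 0.278 0.15 ]
salt [ 0.442 -0.     0.09 ]
spice [ 0.45  -0.149  0.106]
mug [0.78 0.01 0.09]
```

View pics/c1.png

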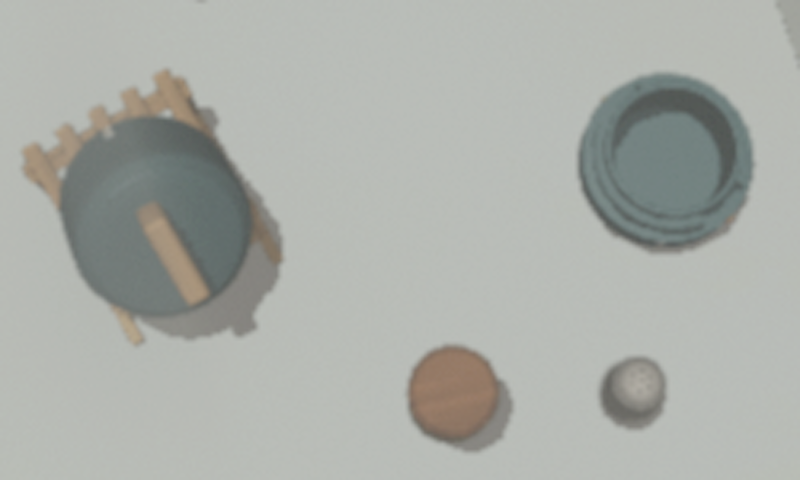

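View pics/c2.png

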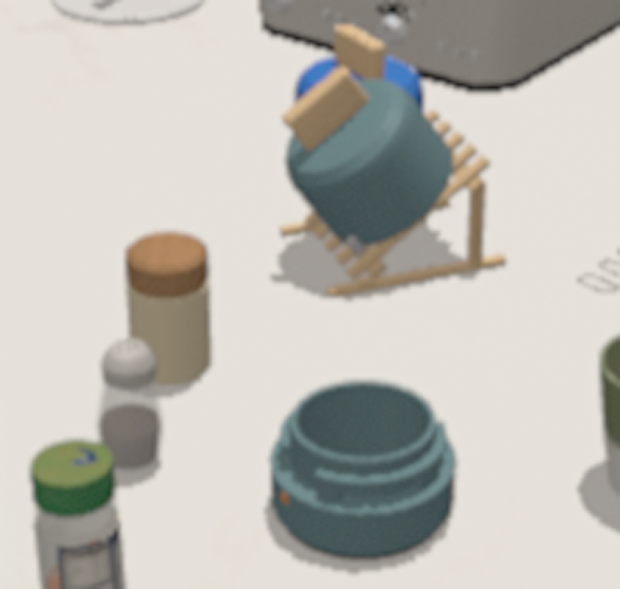

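Confirmed: the target is the slate cover (c1 at about (155,215), c2 at (370,160)), with its bar running roughly up the slope. The blue one behind it is the look-alike. Next I'll fit the poses.

```bash
cat > fit.py <<'E'
from h import *
from scipy.optimize import least_squares
D=np.c_[np.cos(np.linspace(0,2*np.pi,73)[:-1]),np.sin(np.linspace(0,2*np.pi,73)[:-1])]
def mask(n,img,roi,h0,h1,s0,s1=255,v0=0):
    H=cv2.cvtColor(img,cv2.COLOR_BGR2HSV);m=cv2.inRange(H,(h0,s0,v0),(h1,s1,255));k=np.zeros_like(m);x,y,w,h=roi;k[y:y+h,x:x+w]=m[y:y+h,x:x+w]
    k=cv2.morphologyEx(k,cv2.MORPH_OPEN,np.ones((3,3)))
    c=max(cv2.findContours(k,0,1)[0],key=cv2.contourArea);return c[:,0].astype(float)
def sup(P): return (P@D.T).max(0)
def cover(p,spin=0):  # x,y drainer, yaw -> R, origin
    R=(Ro.from_euler('z',p[2])*Ro.from_euler('y',-np.radians(35))*Ro.from_euler('z',spin))
    return R,np.array([p[0],p[1],.054])
E
python3 - <<'E'
from fit import *
I={n:cv2.imread(f"pics/{n}0.png") for n in("top","side")}
# lower shell
c={n:mask(n,I[n],r,80,105,50) for n,r in(("top",(370,205,90,90)),("side",(255,280,90,80)))}
def m(p): return np.r_[circ(p,.058,0),circ(p,.058,.04),circ(p,.045,.068),circ(p,.0515,.057)]
for use in(("top",),("side",),("top","side")):
    r=least_squares(lambda p:np.concatenate([sup(proj(n,m(p)))-sup(c[n]) for n in use]),[.59,-.035],loss='soft_l1');print("low",use,r.x.round(4),np.sqrt(np.mean(r.fun**2)).round(2))
L=r.x
# orange
for n,roi in(("top",(370,205,90,95)),("side",(255,280,90,80))):
    H=cv2.cvtColor(I[n],cv2.COLOR_BGR2HSV);x,y,w,h=roi;o=cv2.inRange(H,(2,70,60),(22,255,255))[y:y+h,x:x+w]
    q,_,st,ce=cv2.connectedComponentsWithStats(o)
    for k in range(1,q):
        uv=ce[k]+[x,y];P=[unp(n,uv,z) for z in(.025,.035,.045)];print("or",n,uv.round(1),st[k,4],[(np.hypot(*(p[:2]-L)).round(4),np.degrees(np.arctan2(*(p[:2]-L)[::-1])).round(1)) for p in P])
# canister
ct=mask("top",I["top"],(325,300,45,45),0,25,70)
f=lambda p:sup(proj("top",np.r_[circ(p,.029,.096)]))-sup(ct)
r=least_squares(f,[.44,.11],loss='soft_l1');print("can",r.x.round(4),np.sqrt(np.mean(r.fun**2)).round(2))
# cover
cc={"top":mask("top",I["top"],(215,225,80,85),75,110,30),"side":mask("side",I["side"],(265,185,80,70),75,105,50)}
def ring(R,o,r,z):return R.apply(circ((0,0),r,z))+o
bt=np.array([[145,223],[163,213],[190,304],[209,293]])/3.2+[205,200]
bs=np.array([[285,120],[345,70],[308,148],[368,97]])/3.1+[180,170]
mt=np.array([[.031,.008,.114],[.031,-.008,.114],[-.031,.008,.114],[-.031,-.008,.114]])
ms=np.array([[-.031,-.008,.114],[.031,-.008,.114],[-.031,-.008,.08],[.031,-.008,.08]])
def F(p,parts=0):
    R,o=cover(p,p[3]);o=o+0
    sil=[]
    for n in("top","side"):
        P=np.r_[ring(R,o,.058,0),ring(R,o,.058,.07),ring(R,o,.052,.079)]
        sil.append(sup(proj(n,P))-sup(cc[n]))
    b=[(proj("top",R.apply(mt)+o)-bt).ravel(),(proj("side",R.apply(ms)+o)-bs).ravel()]
    return (sil,b) if parts else np.concatenate(sil+[2*q for q in b])
for fix in(0,1):
    r=least_squares(F,[.55,.3,.45,0.],loss='soft_l1');break
print("cover",r.x.round(4),np.degrees(r.x[2:]).round(1));s,b=F(r.x,1);print([np.sqrt(np.mean(q**2)).round(2) for q in s+b]);print(b[0].reshape(4,2).round(1).tolist(),b[1].reshape(4,2).round(1).tolist())
R,o=cover(r.x,r.x[3]);print("bar",(R.apply([0,0,.097])+o).round(4),R.as_matrix().round(3).tolist())
# drainer rails check + white mark
E
```

```text
low ('top',) [ 0.6099 -0.0324] 14.16
low ('side',) [ 0.5968 -0.0281] 2.73
low ('top', 'side') [ 0.597  -0.0279] 9.88
or top [433. 268.] 1 [(np.float64(0.0664), np.float64(-127.1)), (np.float64(0.0658), np.float64(-129.2)), (np.float64(0.0654), np.float64(-131.3))]
or side [271.5 330. ] 6 [(np.float64(0.0576), np.float64(-139.6)), (np.float64(0.0657), np.float64(-129.2)), (np.float64(0.0755), np.float64(-121.4))]
can [0.4433 0.1136] 0.79
cover [0.5856 0.3013 0.347  0.0987] [19.9  5.7]
[np.float64(6.66), np.float64(2.4), np.float64(0.97), np.float64(1.06)]
[[-1.8, 0.9], [0.1, 0.3], [-1.4, 1.0], [0.0, 0.7]] [[0.0, 0.1], [1.3, -0.6], [0.9, 1.2], [1.9, 1.0]]
bar [0.5333 0.2823 0.1335] [[0.733, -0.414, -0.539], [0.37, 0.908, -0.195], [0.571, -0.057, 0.819]]
```

Run:
```python
from fit import *
I={n:cv2.imread(f"pics/{n}0.png") for n in("top","side")}
for n,pts in(("top",[(413,250),(392,262),(390,240),(436,245),(413,272),(404,272),(420,226),(455,250),(448,262),(250,265),(270,245),(230,255),(265,292),(250,300),(290,300),(245,240)]),("side",[(297,340),(297,305),(275,330),(320,335),(300,225),(320,220),(290,240),(345,345)])):
    H=cv2.cvtColor(I[n],cv2.COLOR_BGR2HSV);print(n,[(p,H[p[1],p[0]].tolist()) for p in pts])
```

```text
top [((413, 250), [86, 54, 75]), ((392, 262), [84, 50, 82]), ((390, 240), [86, 48, 75]), ((436, 245), [86, 50, 71]), ((413, 272), [81, 35, 51]), ((404, 272), [84, 48, 79]), ((420, 226), [88, 51, 70]), ((455, 250), [55, 10, 146]), ((448, 262), [50, 11, 145]), ((250, 265), [17, 80, 93]), ((270, 245), [75, 26, 39]), ((230, 255), [75, 24, 64]), ((265, 292), [15, 105, 119]), ((250, 300), [30, 14, 91]), ((290, 300), [45, 14, 147]), ((245, 240), [75, 24, 64])]
side [((297, 340), [93, 83, 37]), ((297, 305), [90, 83, 37]), ((275, 330), [93, 86, 62]), ((320, 335), [93, 85, 33]), ((300, 225), [92, 87, 38]), ((320, 220), [92, 87, 56]), ((290, 240), [93, 93, 33]), ((345, 345), [19, 23, 210])]
```

```bash
cat > fit2.py <<'E'
from fit import *
I={n:cv2.imread(f"pics/{n}0.png") for n in("top","side")}
c={n:mask(n,I[n],r,*a) for n,r,a in(("top",(375,212,75,75),(65,110,24)),("side",(260,285,75,72),(70,110,45)))}
def m(p): return np.r_[circ(p,.058,0),circ(p,.058,.04),circ(p,.045,.068),circ(p,.0515,.057)]
for use in(("top",),("side",),("top","side")):
    r=least_squares(lambda p:np.concatenate([sup(proj(n,m(p)))-sup(c[n]) for n in use]),[.59,-.035],loss='soft_l1');print("low",use,r.x.round(4),np.sqrt(np.mean(r.fun**2)).round(2))
L=r.x
cc={"top":mask("top",I["top"],(215,228,80,80),60,110,20),"side":mask("side",I["side"],(265,185,80,70),75,105,50)}
V={"top":I["top"][200:350,205:455].copy(),"side":I["side"][170:360,180:380].copy()}
def ring(R,o,r,z):return R.apply(circ((0,0),r,z))+o
bt=np.array([[145,223],[163,213],[190,304],[209,293]])/3.2+[205,200]
bs=np.array([[285,120],[345,70],[308,148],[368,97]])/3.1+[180,170]
mt=np.array([[.031,.008,.114],[.031,-.008,.114],[-.031,.008,.114],[-.031,-.008,.114]])
ms=np.array([[-.031,-.008,.114],[.031,-.008,.114],[-.031,-.008,.08],[.031,-.008,.08]])
def F(p,parts=0):
    R,o=cover(p,p[3])
    sil=[]
    for n in("top","side"):
        P=np.r_[ring(R,o,.058,0),ring(R,o,.058,.07),ring(R,o,.052,.079)]
        sil.append(sup(proj(n,P))-sup(cc[n]))
    b=[(proj("top",R.apply(mt)+o)-bt).ravel(),(proj("side",R.apply(ms)+o)-bs).ravel()]
    return (sil,b) if parts else np.concatenate(sil+[2*q for q in b])
r=least_squares(F,[.55,.3,.45,0.],loss='soft_l1')
print("cover",r.x.round(4),np.degrees(r.x[2:]).round(1));s,b=F(r.x,1);print([np.sqrt(np.mean(q**2)).round(2) for q in s+b]);print(b[0].reshape(4,2).round(1).tolist(),b[1].reshape(4,2).round(1).tolist())
R,o=cover(r.x,r.x[3]);print("bar",(R.apply([0,0,.097])+o).round(4),R.as_matrix().round(3).tolist())
for n,off,s in(("top",(205,200),3.2),("side",(180,170),3.1)):
    A=cv2.resize(V[n],None,fx=s,fy=s,interpolation=2);A=(255*(A/255.)**.55).astype(np.uint8)
    for P,col in((ring(R,o,.058,0),(0,0,255)),(ring(R,o,.058,.07),(0,255,255)),(R.apply(mt[[0,1,3,2,0]])+o,(255,0,255)),(R.apply(ms[[0,1,3,2,0]])+o,(255,0,0)),(circ(L,.058,0),(0,0,255)),(circ(L,.058,.04),(0,255,255)),(circ(L,.045,.068),(255,0,255)),(circ(L,.0515,.057),(0,255,0)),(circ((.4433,.1136),.029,.096),(255,0,0)),(circ((.4433,.1136),.029,0),(255,0,0))):
        q=((proj(n,P)-off+.5)*s).astype(int);cv2.polylines(A,[q],False,col,1)
    cv2.imwrite(f"pics/ov_{n}.png",A)
a=cv2.imread("pics/ov_top.png");b=cv2.imread("pics/ov_side.png")
b=cv2.resize(b[:,:],None,fx=.95,fy=.95)
cv2.imwrite("pics/ov.png",np.hstack([cv2.resize(a,(500,300)),cv2.copyMakeBorder(b,0,0,0,0,0)[:300,:300]]))
E
python3 fit2.py
```

```text
low ('top',) [ 0.6002 -0.0401] 1.23
low ('side',) [ 0.5969 -0.0282] 2.64
low ('top', 'side') [ 0.5991 -0.0388] 2.3
cover [0.5828 0.308  0.4596 0.0102] [26.3  0.6]
[np.float64(2.14), np.float64(2.48), np.float64(0.96), np.float64(0.98)]
[[-1.8, 1.1], [0.0, 0.2], [-1.3, 1.0], [0.0, 0.5]] [[0.2, 0.3], [1.4, -0.5], [0.8, 1.0], [1.7, 0.8]]
bar [0.5329 0.2833 0.1335] [[0.73, -0.451, -0.514], [0.373, 0.892, -0.254], [0.574, -0.006, 0.819]]
```

View pics/ov_top.png

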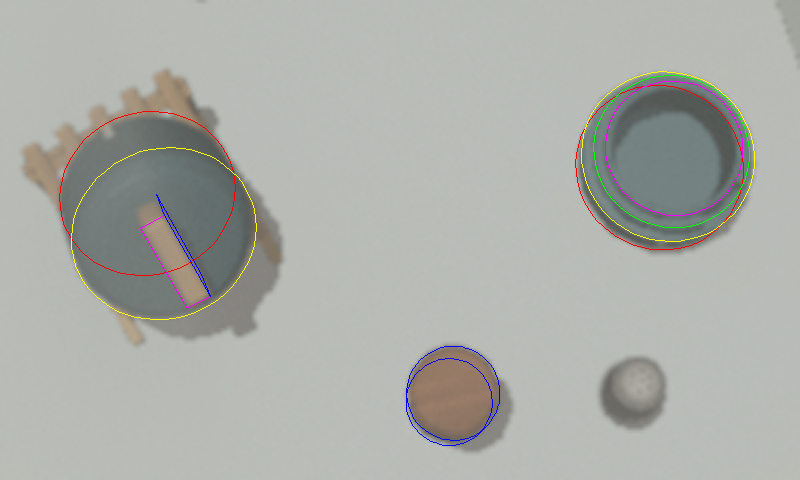

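View pics/ov_side.png

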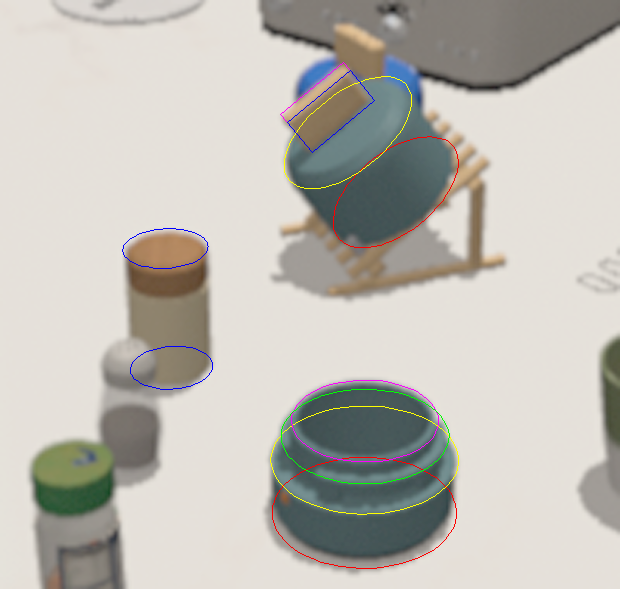

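The overlays agree to about 2 mm: shell (0.598,-0.038), canister (0.443,0.114), and the bar quad matches. The shell's yaw still needs a closer look, because the orange mark at side (271,330) only gives it roughly.

Run:
```python
from h import *
L=(.598,-.038);out=[]
for n,(x,y,w,h),s in(("top",(380,216,67,67),6),("side",(262,288,70,67),5.7)):
    I=cv2.imread(f"pics/{n}0.png")[y:y+h,x:x+w];A=cv2.resize(I,(400,400),interpolation=cv2.INTER_CUBIC);A=(255*(A/255.)**.42).astype(np.uint8)
    f=np.array([400/w,400/h])
    for d in range(0,360,10):
        a=np.radians(d);P=[[L[0]+r*np.cos(a),L[1]+r*np.sin(a),.057] for r in(.0515,.0545 if d%50 else .060)]
        q=((proj(n,P)-[x,y]+.5)*f).astype(int);cv2.line(A,tuple(map(int,q[0])),tuple(map(int,q[1])),(0,0,255) if d else (255,0,255),1)
    out.append(A)
cv2.imwrite("pics/yaw.png",np.hstack(out))
```

```text
(no output)
```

View pics/yaw.png

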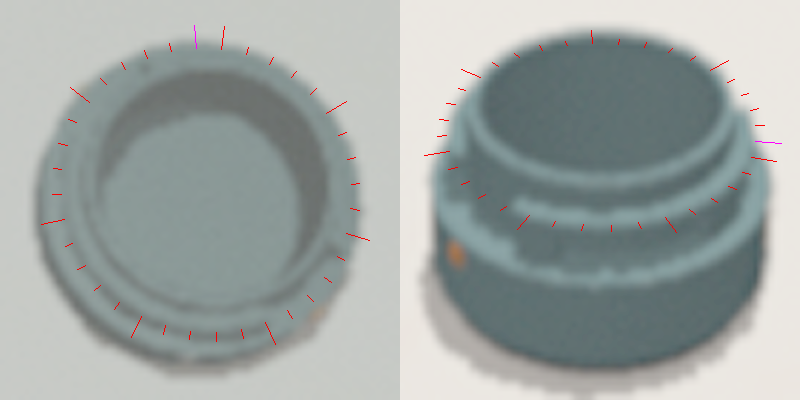

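The side crop shows one flange gap from about tick 205 to 245, with the orange mark at (457,253). That puts the shell's yaw at about -5°, so the cover should enter with its x axis at about 45° and lock at about -5°. Now I'll check the tool's orientation and start moving.

```bash
cat > st.py <<'E'
from h import *
def st():
    s=telemetry.observe();T=Ro.from_euler('xyz',s["tool_rot"])
    print("t",round(s["clock"],2),"p",np.round(s["position"],4),"q",np.round(s["qpos"],2),"F",np.round(s["force"],1),"M",np.round(s["moment"],2),"g",round(s["grip_width"],4));print("T",T.as_matrix().round(3).tolist())
    return s,T
if __name__=="__main__": st()
E
python3 st.py
```

```text
t 0.1 p [ 0.1767 -0.5992  0.2308] q [ 1.21  0.52 -0.04  1.6   0.02  1.02 -0.11] F [-0.6  0.3 -0.4] M [ 0.03  0.06 -0.01] g 0.0854
T [[-0.0, 0.283, -0.959], [0.001, -0.959, -0.283], [-1.0, -0.001, 0.0]]
```

play_rows(
  deltas=[
    [55,25,0,0,0,0,85],
    [55,25,0,0,0,0,85],
    [50,35,0,0,0,0,85],
    [45,40,0,0,0,0,85],
    [30,50,0,0,0,0,85],
    [15,58,0,0,0,0,85],
    [5,60,0,0,0,0,85],
    [0,60,0,0,0,0,85],
  ],
)

```text
clock: 1.1
position: [0.4318, -0.2443, 0.2311]
tool_rot: [-1.405, 1.571, 2.024]
force: [1.8, 0.3, 1.0]
grip_width: 0.0845
```

```bash
python3 st.py
```

```text
t 1.1 p [ 0.4318 -0.2443  0.2311] q [ 0.51  0.32 -0.14  1.93  0.06  0.9  -0.94] F [1.8 0.3 1. ] M [ 0.05 -0.07 -0.06] g 0.0845
T [[-0.0, 0.283, -0.959], [0.0, -0.959, -0.283], [-1.0, -0.0, 0.0]]
```

play_rows(
  deltas=[
    [2,60,0,0,0,0,85],
    [2,60,0,0,0,0,85],
    [2,60,0,0,0,0,85],
    [2,60,-5,0,0,0,85],
    [2,60,-10,0,0,0,85],
    [1,58,-15,0,0,0,85],
    [0,0,-41,0,0,0,85],
    [0,0,0,0,0,0,85],
  ],
)

```text
clock: 2.1
position: [0.4412, 0.1113, 0.1586]
tool_rot: [-0.011, 1.566, -2.865]
force: [-0.1, -0.1, 0.5]
grip_width: 0.0852
```

Run:
```python
from st import *
s,T=st()
i=vision.grab_frame("top")[...,::-1].copy();j=vision.grab_frame("side")[...,::-1].copy()
a=cv2.resize(i[260:380,290:410],(400,400),interpolation=2);b=cv2.resize(j[200:320,180:300],(400,400),interpolation=2)
cv2.imwrite("pics/g1.png",(255*(np.hstack([a,b])/255.)**.55).astype(np.uint8))
```

```text
t 2.1 p [0.4412 0.1113 0.1586] q [-0.13  0.38 -0.31  2.09  0.18  0.7  -1.84] F [-0.1 -0.1  0.5] M [-0.01 -0.01  0.08] g 0.0852
T [[-0.005, 0.284, -0.959], [-0.001, -0.959, -0.284], [-1.0, -0.0, 0.005]]
```

View pics/g1.png

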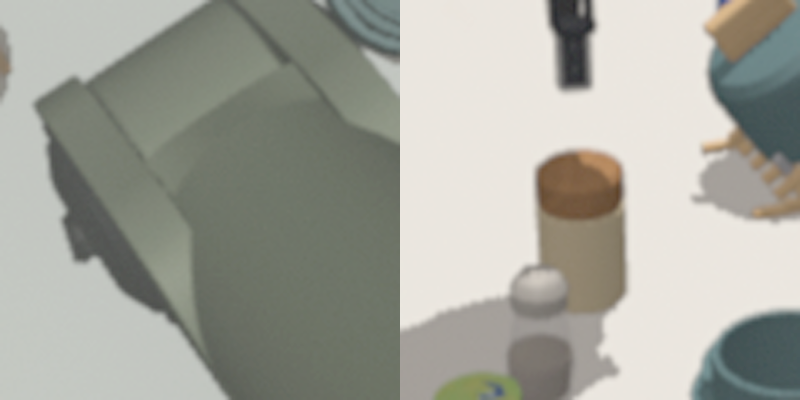

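play_rows(
  deltas=[
    [0,0,-40,0,0,0,85],
    [0,0,-40,0,0,0,85],
    [0,0,-20,0,0,0,85],
    [0,0,0,0,0,0,85],
    [0,0,0,0,0,0,50],
    [0,0,0,0,0,0,50],
    [0,0,0,0,0,0,50],
    [0,0,0,0,0,0,50],
  ],
  grip_force=40,
)

```text
clock: 3.2
position: [0.4439, 0.1117, 0.0619]
tool_rot: [3.077, 1.568, 0.222]
force: [-1.6, -0.7, 16.0]
grip_width: 0.0568
```

```bash
python3 st.py
```

```text
t 3.2 p [0.4439 0.1117 0.0619] q [-0.19  0.56 -0.24  2.15  0.29  0.46 -1.94] F [-1.6 -0.7 16. ] M [-0.35  0.31 -0.01] g 0.0568
T [[0.003, 0.282, -0.959], [0.001, -0.959, -0.282], [-1.0, 0.0, -0.003]]
```

play_rows(
  deltas=[
    [0,0,30,0,0,0,50],
    [0,0,45,0,0,0,50],
    [20,-20,25,0,0,0,50],
    [40,-40,0,0,0,0,50],
    [45,-45,0,0,0,0,50],
    [34,-32,0,0,0,0,50],
    [15,-13,0,0,0,0,50],
    [0,0,0,0,0,0,50],
  ],
)

```text
clock: 4.2
position: [0.5965, -0.039, 0.1609]
tool_rot: [2.743, 1.57, -0.114]
force: [0.2, 0.5, -2.0]
grip_width: 0.0565
```

Run:
```python
from st import *
s,T=st()
j=vision.grab_frame("side")[...,::-1].copy();cv2.imwrite("pics/s_can.png",j)
from fit import mask,sup,circ,least_squares
c=mask("side",j,(255,190,95,110),5,28,55);print(c.min(0),c.max(0))
bot=c[c[:,1]>c[:,1].max()-25];print("body l,r",bot.min(0),bot.max(0))
p=s["position"]
q=proj("side",np.r_[circ(p,.029,p[2]-.062)]);print("pred body",q.min(0).round(1),q.max(0).round(1))
```

```text
t 4.2 p [ 0.5965 -0.039   0.1609] q [ 0.16  0.57 -0.27  1.73  0.19  0.87 -1.49] F [ 0.2  0.5 -2. ] M [0.03 0.02 0.03] g 0.0565
T [[0.001, 0.281, -0.96], [-0.0, -0.96, -0.281], [-1.0, 0.0, -0.001]]
[271. 217.] [342. 298.]
body l,r [282. 274.] [311. 298.]
pred body [280.5 282.9] [311.6 299.4]
```

play_rows(
  deltas=[
    [1,1,-30,0,0,0,50],
    [0,0,-35,0,0,0,50],
    [0,0,-15,0,0,0,50],
    [0,0,-6,0,0,0,50],
    [0,0,-3,0,0,0,50],
    [0,0,0,0,0,0,50],
  ],
)

```text
clock: 5.0
position: [0.5973, -0.0366, 0.072]
tool_rot: [2.867, 1.57, 0.012]
force: [-0.2, -0.4, -1.7]
grip_width: 0.0571
```

```bash
python3 st.py
```

```text
t 5.0 p [ 0.5973 -0.0366  0.072 ] q [ 0.13  0.69 -0.24  1.78  0.24  0.7  -1.53] F [-0.2 -0.4 -1.7] M [-0.02 -0.02  0.01] g 0.0571
T [[0.001, 0.283, -0.959], [0.0, -0.959, -0.283], [-1.0, 0.0, -0.001]]
```

play_rows(
  deltas=[
    [0,0,-1.5,0,0,0,50],
    [0,0,-1,0,0,0,50],
    [0,0,0,0,0,0,50],
  ],
)

```text
clock: 5.38
position: [0.5978, -0.0365, 0.0701]
tool_rot: [2.866, 1.569, 0.011]
force: [-3.1, 0.9, 14.0]
grip_width: 0.0566
```

play_rows(
  deltas=[
    [0,0,0,0,0,0,62],
    [0,0,0,0,0,0,72],
    [0,0,0,0,0,0,85],
    [0,0,0,0,0,0,85],
    [0,0,20,0,0,0,85],
    [0,0,40,0,0,0,85],
    [0,0,50,0,0,0,85],
    [0,20,50,0,0,0,85],
  ],
)

```text
clock: 6.38
position: [0.5968, -0.0178, 0.2318]
tool_rot: [2.332, 1.57, -0.525]
force: [0.8, 0.4, 0.7]
grip_width: 0.0853
```

Run:
```python
from st import *
s,T=st()
# grasp pose for the cover: tool x = -cover z, tool y = -cover y
R=Ro.from_matrix([[0.73,-0.451,-0.514],[0.373,0.892,-0.254],[0.574,-0.006,0.819]]);m=R.as_matrix();o=np.array([.5828,.308,.054])
G=np.c_[-m[:,2],-m[:,1],np.cross(-m[:,2],-m[:,1])]
rv=(Ro.from_matrix(G)*T.inv()).as_rotvec(degrees=True)
print("rotvec",rv.round(1),np.linalg.norm(rv).round(1))
for z in(.085,.165): print(z,(o+m@[0,0,z]).round(4),(1000*(o+m@[0,0,z]-s["position"])).round(1))
print("approach dir",(-m[:,2]).round(3))
j=vision.grab_frame("side")[...,::-1];cv2.imwrite("pics/s_rel.png",cv2.resize(j[200:380,200:440],(800,600),interpolation=2))
```

```text
t 6.38 p [ 0.5968 -0.0178  0.2318] q [ 0.13  0.49 -0.29  1.67  0.16  1.01 -1.5 ] F [0.8 0.4 0.7] M [0.03 0.02 0.03] g 0.0853
T [[0.001, 0.281, -0.96], [-0.0, -0.96, -0.281], [-1.0, 0.001, -0.001]]
rotvec [ 12.6 -32.7  10.3] 36.5
0.085 [0.5391 0.2864 0.1236] [ -57.7  304.2 -108.2]
0.165 [0.498  0.2661 0.1892] [-98.8 283.9 -42.6]
approach dir [ 0.514  0.254 -0.819]
```

View pics/s_rel.png

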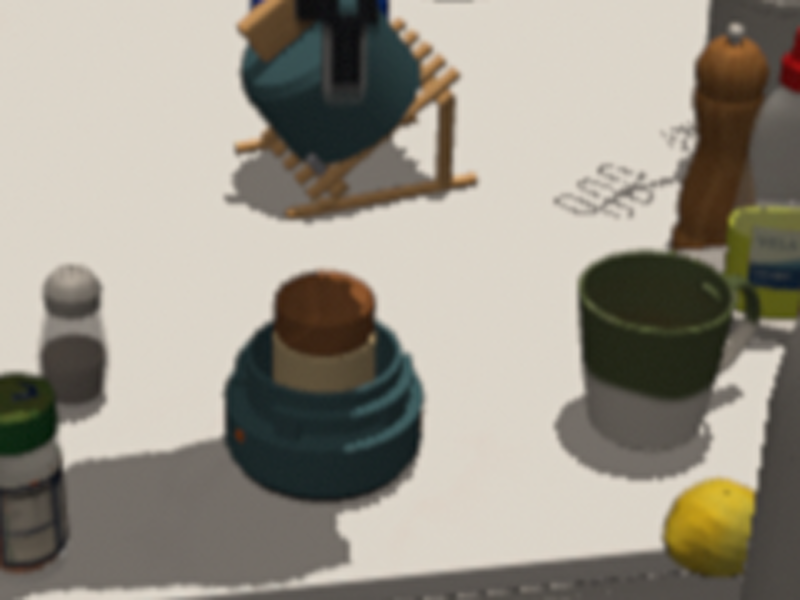

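The canister stands upright and centred in the shell: cap at (325,310), shell at (323,410). Next is the standoff above the cover's bar.

play_rows(
  deltas=[
    [-10,45,0,0,0,0,85],
    [-15,48,-5,2.5,-6.5,2.1,85],
    [-18,48,-8,2.5,-6.5,2.1,85],
    [-18,48,-10,2.5,-6.5,2.1,85],
    [-18,48,-10,2.5,-6.5,2.0,85],
    [-20,47,-10,2.6,-6.7,2.0,85],
    [0,0,0,0,0,0,85],
  ],
)

```text
clock: 7.3
position: [0.5232, 0.2229, 0.2039]
tool_rot: [3.094, 1.077, 0.387]
force: [-0.6, 0.4, -0.4]
grip_width: 0.085
```

Run:
```python
from st import *
s,T=st()
m=np.array([[0.73,-0.451,-0.514],[0.373,0.892,-0.254],[0.574,-0.006,0.819]]);o=np.array([.5828,.308,.054])
G=np.c_[-m[:,2],-m[:,1],np.cross(-m[:,2],-m[:,1])]
print((Ro.from_matrix(G)*T.inv()).as_rotvec(degrees=True).round(1),(1000*(o+m@[0,0,.085]-s["position"])).round(1))
j=vision.grab_frame("side")[...,::-1]
cv2.imwrite("pics/g2.png",cv2.resize(j[165:285,240:400],(800,600),interpolation=2))
```

```text
t 7.3 p [0.5232 0.2229 0.2039] q [-0.43  0.3  -0.15  2.19  0.64  0.21 -2.29] F [-0.6  0.4 -0.4] M [-0.13  0.51 -0.03] g 0.085
T [[0.439, 0.417, -0.796], [0.179, -0.909, -0.377], [-0.881, 0.023, -0.473]]
[ 3.8 -5.7  2.3] [ 15.9  63.6 -80.3]
```

View pics/g2.png

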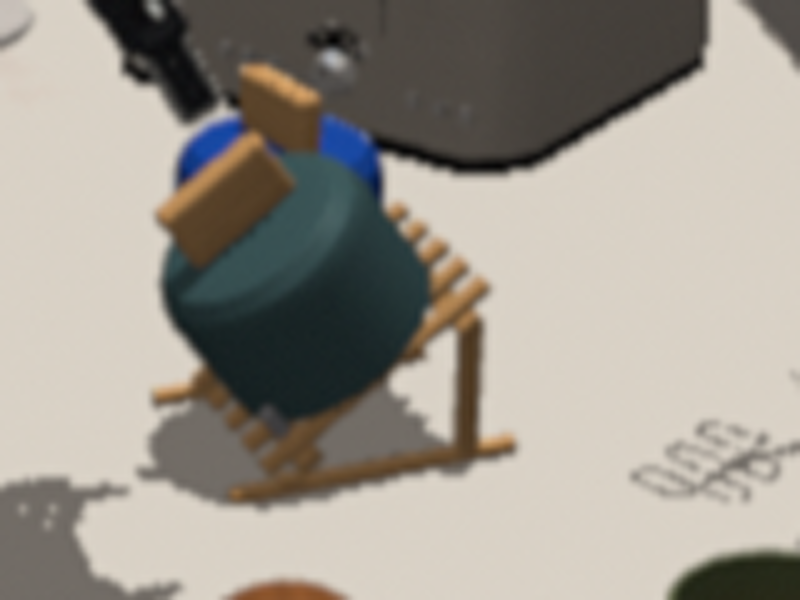

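The arm is short of the pose because joint 6 is close to its lower limit. The jaws close across the bar's flat sides, so I can lean the tool less (about 22°) in the bar's plane and come down from above.

```bash
cat > tgt.py <<'E'
from st import *
m=np.array([[0.73,-0.451,-0.514],[0.373,0.892,-0.254],[0.574,-0.006,0.819]]);o=np.array([.5828,.308,.054])
def tgt(lean,zg=.106):
    D=Ro.from_rotvec(np.radians(35-lean)*m[:,1])  # tip toward vertical
    x=-m[:,2];x1=D.apply(x)
    if abs(np.degrees(np.arccos(-x1[2]))-lean)>2: x1=D.inv().apply(x)
    y=-m[:,1];return np.c_[x1,y,np.cross(x1,y)],o+m@[0,0,zg]+.019*x1
if __name__=="__main__":
    import sys
    s,T=st()
    G,p=tgt(float(sys.argv[1]));print(G.round(3).tolist(),p.round(4))
    print("rot",(Ro.from_matrix(G)*T.inv()).as_rotvec(degrees=True).round(1),"dp",(1000*(p-s["position"])).round(1))
E
python3 tgt.py 22
```

```text
t 7.35 p [0.5239 0.2216 0.2038] q [-0.42  0.3  -0.15  2.19  0.64  0.21 -2.29] F [0.4 0.5 0.1] M [-0.2   0.4   0.03] g 0.0847
T [[0.438, 0.415, -0.797], [0.178, -0.909, -0.376], [-0.881, 0.023, -0.472]]
[[0.337, 0.451, -0.826], [0.164, -0.892, -0.42], [-0.927, 0.006, -0.374]] [0.5347 0.2842 0.1232]
rot [-1.8  6.   2.2] dp [ 10.9  62.5 -80.6]
```

play_rows(
  deltas=[
    [0,10,5,-0.9,3,1.1,85],
    [0,25,0,-0.9,3,1.1,85],
    [11,27,0,0,0,0,85],
    [0,0,0,0,0,0,85],
  ],
)

```text
clock: 7.85
position: [0.536, 0.2835, 0.2083]
tool_rot: [3.13, 1.187, 0.456]
force: [-0.7, -1.5, 0.3]
grip_width: 0.0848
```

```bash
python3 tgt.py 22
```

```text
t 7.85 p [0.536  0.2835 0.2083] q [-0.33  0.38 -0.36  2.    0.48  0.45 -2.14] F [-0.7 -1.5  0.3] M [-0.18  0.33 -0.04] g 0.0848
T [[0.336, 0.45, -0.828], [0.165, -0.893, -0.419], [-0.927, 0.004, -0.374]]
[[0.337, 0.451, -0.826], [0.164, -0.892, -0.42], [-0.927, 0.006, -0.374]] [0.5347 0.2842 0.1232]
rot [-0.1 -0.1  0.1] dp [ -1.3   0.7 -85.1]
```

Reached exactly. Now going down in steps.

play_rows(
  deltas=[
    [0,0,-30,0,0,0,85],
    [-1,1,-30,0,0,0,85],
    [0,0,-15,0,0,0,85],
    [0,0,-8,0,0,0,85],
    [0,0,0,0,0,0,85],
  ],
)

```text
clock: 8.48
position: [0.5343, 0.2831, 0.1249]
tool_rot: [3.126, 1.188, 0.451]
force: [0.1, 0.7, 0.8]
grip_width: 0.085
```

Run:
```python
from tgt import *
s,T=st();G,p=tgt(22);print("dp",(1000*(p-s["position"])).round(1))
j=vision.grab_frame("side")[...,::-1]
cv2.imwrite("pics/g3.png",cv2.resize(j[165:285,240:400],(640,480),interpolation=2))
```

```text
t 8.47 p [0.5343 0.2831 0.1249] q [-0.49  0.5  -0.17  2.07  0.66  0.24 -2.34] F [0.1 0.7 0.8] M [-0.15  0.29 -0.02] g 0.085
T [[0.336, 0.449, -0.828], [0.163, -0.894, -0.418], [-0.928, 0.006, -0.374]]
dp [ 0.4  1.1 -1.7]
```

View pics/g3.png

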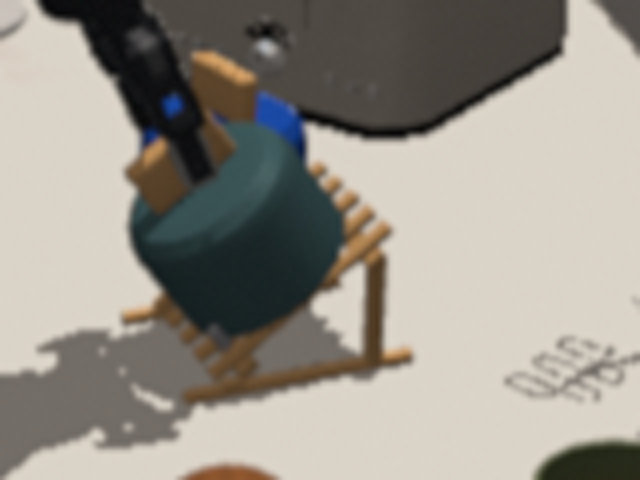

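The fingers straddle the bar at its middle. Closing.

play_rows(
  deltas=[
    [0,0,0,0,0,0,30],
    [0,0,0,0,0,0,20],
    [0,0,0,0,0,0,10],
    [0,0,0,0,0,0,10],
    [0,0,0,0,0,0,10],
    [0,0,0,0,0,0,10],
  ],
  grip_force=90,
)

```text
clock: 9.28
position: [0.5341, 0.2839, 0.1252]
tool_rot: [3.126, 1.187, 0.453]
force: [-3.9, -2.1, 7.8]
grip_width: 0.0139
```

```bash
python3 st.py
```

```text
t 9.28 p [0.5341 0.2839 0.1252] q [-0.49  0.5  -0.17  2.07  0.66  0.24 -2.34] F [-3.9 -2.1  7.8] M [-0.13  0.58  0.45] g 0.0139
T [[0.337, 0.45, -0.827], [0.164, -0.893, -0.419], [-0.927, 0.006, -0.375]]
```

play_rows(
  deltas=[
    [-4,-2,6.5,0,0,0,10],
    [-5,-2.5,8,0,0,0,10],
    [-5,-2.5,8,0,0,0,10],
    [-2,-1,12,0,0,0,10],
    [0,0,0,0,0,0,10],
  ],
)

```text
clock: 9.9
position: [0.5186, 0.2758, 0.1606]
tool_rot: [3.128, 1.186, 0.453]
force: [-0.1, 0.4, -3.4]
grip_width: 0.0142
```

Run:
```python
from tgt import *
s,T=st();np.save("T_grasp.npy",tgt(22)[0])
# current cover pose assuming the grasp relation holds
A=np.array([[0.337,.45,-.827],[.164,-.893,-.419],[-.927,.006,-.375]]);pg=np.array([.5341,.2839,.1252])
rel=A.T@m;ro=A.T@(o-pg);np.savez("rel.npz",rel=rel,ro=ro)
M=T.as_matrix();print("cover o",(s["position"]+M@ro).round(4),"z",(M@rel)[:,2].round(3))
```

```text
t 9.9 p [0.5186 0.2758 0.1606] q [-0.42  0.42 -0.25  2.09  0.6   0.31 -2.28] F [-0.1  0.4 -3.4] M [-0.32  0.67  0.02] g 0.0142
T [[0.338, 0.449, -0.827], [0.164, -0.894, -0.418], [-0.927, 0.005, -0.376]]
cover o [0.5673 0.2999 0.0894] z [-0.515 -0.254  0.818]
```

```bash
cat > pl.py <<'E'
from st import *
r=np.load("rel.npz");rel,ro=r["rel"],r["ro"]
def go(yaw,oz,xy=(.598,-.038)):
    s,T=st();M=T.as_matrix();C=M@rel
    print("cover now o",(s["position"]+M@ro).round(4),"z",C[:,2].round(4),"yaw",np.degrees(np.arctan2(C[1,0],C[0,0])).round(1))
    G=Ro.from_euler('z',yaw,degrees=True).as_matrix()@rel.T
    p=np.array([*xy,oz])-G@ro
    rv=(Ro.from_matrix(G)*T.inv()).as_rotvec(degrees=True)
    print("rot",rv.round(2),np.linalg.norm(rv).round(1),"dp",(1000*(p-s["position"])).round(1))
if __name__=="__main__":
    import sys;go(*map(float,sys.argv[1:3]))
E
python3 pl.py 45 .14
```

```text
t 9.9 p [0.5186 0.2758 0.1606] q [-0.42  0.42 -0.25  2.09  0.6   0.31 -2.28] F [-0.1  0.4 -3.4] M [-0.32  0.67  0.02] g 0.0142
T [[0.338, 0.449, -0.827], [0.164, -0.894, -0.418], [-0.927, 0.005, -0.376]]
cover now o [0.5673 0.2999 0.0894] z [-0.5145 -0.2542  0.8184] yaw 27.0
rot [-20.37  28.7   17.57] 39.3 dp [  76.9 -316.3   68.9]
```

play_rows(
  deltas=[
    [0,0,30,0,0,0,10],
    [0,0,40,0,0,0,10],
    [0,0,30,0,0,0,10],
    [0,0,10,0,0,0,10],
  ],
)

```text
clock: 10.4
position: [0.5187, 0.2757, 0.2707]
tool_rot: [3.127, 1.185, 0.452]
force: [-0.3, 0.2, -4.0]
grip_width: 0.0146
```

```bash
python3 pl.py 45 .14
```

```text
t 10.4 p [0.5187 0.2757 0.2707] q [-0.25  0.27 -0.45  1.97  0.37  0.57 -2.05] F [-0.3  0.2 -4. ] M [-0.38  0.68 -0.08] g 0.0146
T [[0.338, 0.449, -0.827], [0.164, -0.894, -0.418], [-0.927, 0.005, -0.376]]
cover now o [0.5675 0.2998 0.1996] z [-0.5149 -0.254   0.8182] yaw 27.0
rot [-20.37  28.72  17.59] 39.4 dp [  76.7 -316.3  -41.3]
```

play_rows(
  deltas=[
    [8,-25,0,-3,4.3,2.6,10],
    [10,-42,0,-3.5,4.9,3,10],
    [12,-48,0,-3.5,4.9,3,10],
    [12,-50,0,-3.5,4.9,3,10],
    [12,-50,0,-3.5,4.9,3,10],
    [12,-50,0,-3.37,4.8,3,10],
    [10.7,-40,0,0,0,0,10],
    [0,-11,0,0,0,0,10],
  ],
)

```text
clock: 11.4
position: [0.5951, -0.0433, 0.2673]
tool_rot: [0.004, 1.34, -2.356]
force: [-0.8, 0.4, -3.7]
grip_width: 0.0144
```

play_rows(
  deltas=[
    [0,0,0,0,0,0,10],
    [0,0,0,0,0,0,10],
  ],
)

```text
clock: 11.65
position: [0.5947, -0.0389, 0.269]
tool_rot: [0.002, 1.343, -2.354]
force: [0.7, 0.5, -3.4]
grip_width: 0.0141
```

```bash
python3 pl.py 45 .14
```

```text
t 11.65 p [ 0.5947 -0.0389  0.269 ] q [ 0.16  0.56 -0.42  1.49  0.35  1.35 -1.12] F [ 0.7  0.5 -3.4] M [ 0.29 -0.32  0.07] g 0.0141
T [[-0.16, 0.708, -0.688], [-0.16, -0.706, -0.69], [-0.974, 0.0, 0.226]]
cover now o [ 0.5971 -0.0364  0.1796] z [0.0013 0.0012 0.9996] yaw 45.1
rot [ 0.06 -0.07 -0.14] 0.2 dp [  0.7  -1.7 -39.6]
```

Run:
```python
from fit import *
from st import *
s,T=st();r=np.load("rel.npz");M=T.as_matrix();o0=s["position"]+M@r["ro"];C=M@r["rel"]
j=vision.grab_frame("side")[...,::-1].copy();cv2.imwrite("pics/s_hold.png",j)
c=mask("side",j,(240,160,120,130),75,110,45)
sh=cv2.imread("pics/s_rel.png")
print("cover px",c.min(0),c.max(0))
def P(o,Rm):
    return np.r_[circ((0,0),.058,0),circ((0,0),.058,.07)]@Rm.T+o
q=proj("side",P(o0,C));print("pred",q.min(0).round(1),q.max(0).round(1))
low=D[:,1]>-.2
def F(p):
    Rm=Ro.from_rotvec([p[2],p[3],0]).as_matrix()
    return (sup(proj("side",P([p[0],p[1],o0[2]],Rm)))-sup(c))[low]-p[4]
for fixed in(0,1):
    f=F if not fixed else (lambda p:F([p[0],p[1],0,0,p[2]]))
    x0=[*o0[:2],0,0,0] if not fixed else [*o0[:2],0]
    r_=least_squares(f,x0,loss='soft_l1');print(r_.x[:2].round(4),"tilt deg",np.degrees(r_.x[2:4]).round(2),"grow px",r_.x[-1].round(2),np.sqrt(np.mean(r_.fun**2)).round(2))
# lower shell in same way, ledge level silhouettes only left/right
k=mask("side",j,(255,283,85,78),75,110,45);print("shell px",k.min(0),k.max(0))
q=proj("side",circ((.598,-.038),.058,.03));print("pred shell",q.min(0).round(1),q.max(0).round(1))
x,y,w,h=230,150,140,220
cv2.imwrite("pics/hold.png",(255*(cv2.resize(j[y:y+h,x:x+w],(382,600),interpolation=2)/255.)**.6).astype(np.uint8))
```

```text
t 11.65 p [ 0.5947 -0.0389  0.269 ] q [ 0.16  0.56 -0.42  1.49  0.35  1.35 -1.12] F [ 0.7  0.5 -3.4] M [ 0.29 -0.32  0.07] g 0.0141
T [[-0.16, 0.708, -0.688], [-0.16, -0.706, -0.69], [-0.974, 0.0, 0.226]]
cover px [265. 204.] [327. 266.]
pred [263.9 204. ] [330.2 268.2]
[ 0.5966 -0.0319] tilt deg [ 3.71 -0.83] grow px 2.38 0.39
[ 0.5964 -0.0376] tilt deg [153.37] grow px 2.68 0.52
shell px [269. 300.] [325. 348.]
pred shell [266.5 304.4] [326.8 339.4]
```

play_rows(
  deltas=[
    [1.5,-1.2,-30,0,0,0,10],
    [0,0,-40,0,0,0,10],
    [0,0,-30,0,0,0,10],
    [0,0,-14,0,0,0,10],
    [0,0,-6,0,0,0,10],
    [0,0,0,0,0,0,10],
    [0,0,0,0,0,0,10],
  ],
)

```text
clock: 12.58
position: [0.5968, -0.0414, 0.1503]
tool_rot: [0.007, 1.343, -2.349]
force: [0.5, 0.5, -2.7]
grip_width: 0.0146
```

Run:
```python
from fit import *
from pl import *
go(45,.04)
j=vision.grab_frame("side")[...,::-1].copy();cv2.imwrite("pics/s_low.png",j)
h=cv2.cvtColor(j,cv2.COLOR_BGR2HSV);mk=cv2.inRange(h,(75,45,0),(110,255,255))
for y in range(268,348,4):
    x=np.where(mk[y,250:345])[0]+250;print(y,x.min(),x.max(),(x.min()+x.max())/2) if len(x) else 0
```

```text
t 12.57 p [ 0.5968 -0.0414  0.1503] q [ 0.14  0.68 -0.39  1.6   0.41  1.13 -1.19] F [ 0.5  0.5 -2.7] M [ 0.31 -0.32 -0.02] g 0.0146
T [[-0.158, 0.707, -0.689], [-0.16, -0.707, -0.688], [-0.974, 0.002, 0.225]]
cover now o [ 0.5994 -0.0389  0.0608] z [-2.000e-04  1.600e-03  9.996e-01] yaw 45.0
rot [ 0.08  0.02 -0.05] 0.1 dp [ -1.4   0.8 -20.8]
268 275 318 296.5
272 271 322 296.5
276 269 324 296.5
280 268 326 297.0
284 268 326 297.0
288 268 326 297.0
292 268 325 296.5
296 268 325 296.5
300 268 325 296.5
304 268 325 296.5
308 268 325 296.5
312 269 324 296.5
316 269 325 297.0
320 269 325 297.0
324 269 324 296.5
328 269 324 296.5
332 269 324 296.5
336 270 323 296.5
340 273 320 296.5
344 278 315 296.5
```

Cover and shell line up in x in the side view, both centred at 296.5 px. Lowering gently with force checks.

play_rows(
  deltas=[
    [0,0,-4,0,0,0,10],
    [0,0,-3,0,0,0,10],
    [0,0,-2,0,0,0,10],
    [0,0,0,0,0,0,10],
  ],
)

```text
clock: 13.12
position: [0.5962, -0.0414, 0.1401]
tool_rot: [0.002, 1.342, -2.355]
force: [0.6, -0.0, -3.6]
grip_width: 0.0144
```

```bash
python3 pl.py 45 .04
```

```text
t 13.12 p [ 0.5962 -0.0414  0.1401] q [ 0.14  0.69 -0.39  1.6   0.42  1.12 -1.2 ] F [ 0.6 -0.  -3.6] M [ 0.32 -0.33 -0.01] g 0.0144
T [[-0.16, 0.707, -0.689], [-0.161, -0.707, -0.689], [-0.974, 0.0, 0.227]]
cover now o [ 0.5987 -0.039   0.0506] z [0.0016 0.0016 0.9996] yaw 45.1
rot [ 0.08 -0.09 -0.06] 0.1 dp [ -0.8   0.9 -10.7]
```

play_rows(
  deltas=[
    [0,0,-2,0,0,0,10],
    [0,0,-2,0,0,0,10],
    [0,0,-1,0,0,0,10],
    [0,0,0,0,0,0,10],
  ],
)

```text
clock: 13.62
position: [0.5963, -0.0415, 0.1352]
tool_rot: [0.003, 1.342, -2.354]
force: [-0.9, 0.2, -3.6]
grip_width: 0.0143
```

Now at about 46 mm with still no contact, so the tabs are going through the gaps. Continuing down to the ledge.

play_rows(
  deltas=[
    [0,0,-2,0,0,0,10],
    [0,0,-1,0,0,0,10],
    [0,0,-1,0,0,0,10],
    [0,0,0,0,0,0,10],
  ],
)

```text
clock: 14.12
position: [0.5963, -0.0414, 0.1312]
tool_rot: [0.003, 1.342, -2.354]
force: [-0.3, -0.5, -4.0]
grip_width: 0.0142
```

play_rows(
  deltas=[
    [0,0,-1,0,0,0,10],
    [0,0,-1,0,0,0,10],
    [0,0,0,0,0,0,10],
  ],
)

```text
clock: 14.5
position: [0.5963, -0.0414, 0.1294]
tool_rot: [0.003, 1.342, -2.353]
force: [-2.1, 0.6, 0.6]
grip_width: 0.0142
```

```bash
python3 pl.py 45 .04
```

```text
t 14.5 p [ 0.5963 -0.0414  0.1294] q [ 0.14  0.71 -0.39  1.61  0.42  1.1  -1.21] F [-2.1  0.6  0.6] M [ 0.35  0.1  -0.08] g 0.0142
T [[-0.16, 0.707, -0.689], [-0.16, -0.707, -0.688], [-0.974, 0.001, 0.226]]
cover now o [ 0.5988 -0.0389  0.04  ] z [0.0012 0.0015 0.9996] yaw 45.1
rot [ 0.08 -0.06 -0.06] 0.1 dp [-0.9  0.8  0. ]
```

Contact at exactly 40 mm, so the cover is on the ledge. Twisting clockwise now.

play_rows(
  deltas=[
    [-0.2,0.3,0,0,0,-5,10],
    [-0.2,0.3,0,0,0,-5,10],
    [-0.2,0.3,0,0,0,-5,10],
    [-0.1,0.3,0,0,0,-5,10],
    [-0.1,0.3,0,0,0,-5,10],
    [-0.1,0.3,0,0,0,-5,10],
    [-0.1,0.3,0,0,0,-5,10],
    [0,0,0,0,0,0,10],
  ],
)

```text
clock: 15.5
position: [0.5954, -0.0397, 0.1293]
tool_rot: [0.005, 1.343, -2.963]
force: [0.4, -1.0, -1.1]
grip_width: 0.0147
```

```bash
python3 pl.py -5 .04
```

```text
t 15.5 p [ 0.5954 -0.0397  0.1293] q [ 0.13  0.72 -0.29  1.55  0.23  1.13 -1.63] F [ 0.4 -1.  -1.1] M [-0.29 -0.26  0.01] g 0.0147
T [[-0.223, 0.173, -0.959], [-0.04, -0.985, -0.169], [-0.974, 0.001, 0.226]]
cover now o [ 0.5989 -0.0391  0.0399] z [1.700e-03 9.000e-04 9.996e-01] yaw 10.1
rot [  0.04  -0.1  -15.06] 15.1 dp [-1.1  2.   0.1]
```

play_rows(
  deltas=[
    [0,0.3,0,0,0,-5,10],
    [0,0.3,0,0,0,-4,10],
    [0,0.2,0,0,0,-3,10],
    [0,0,0,0,0,0,10],
  ],
)

```text
clock: 16.0
position: [0.5954, -0.0386, 0.1294]
tool_rot: [0.003, 1.343, 3.11]
force: [1.3, -0.3, 0.2]
grip_width: 0.0146
```

```bash
python3 pl.py -5 .04
```

```text
t 16.0 p [ 0.5954 -0.0386  0.1294] q [ 0.13  0.72 -0.25  1.55  0.16  1.12 -1.77] F [ 1.3 -0.3  0.2] M [-0.29 -0.41  0.02] g 0.0146
T [[-0.226, -0.034, -0.974], [0.007, -0.999, 0.034], [-0.974, 0.001, 0.226]]
cover now o [ 0.5989 -0.0388  0.0399] z [1.800e-03 2.000e-04 9.996e-01] yaw -1.9
rot [ 0.01 -0.1  -3.11] 3.1 dp [-1.   0.9  0.1]
```

Now about -2° with no torque yet. Small steps until the stop is felt.

play_rows(
  deltas=[
    [0,0.1,0,0,0,-2,10],
    [0,0.1,0,0,0,-2,10],
    [0,0,0,0,0,0,10],
  ],
)

```text
clock: 16.38
position: [0.5953, -0.0384, 0.1294]
tool_rot: [0.003, 1.342, 3.039]
force: [0.4, -0.5, -0.5]
grip_width: 0.0144
```

```bash
python3 pl.py -8 .04
```

```text
t 16.38 p [ 0.5953 -0.0384  0.1294] q [ 0.13  0.72 -0.24  1.55  0.13  1.12 -1.82] F [ 0.4 -0.5 -0.5] M [-0.29 -0.53  0.02] g 0.0144
T [[-0.225, -0.105, -0.969], [0.023, -0.994, 0.103], [-0.974, 0.001, 0.226]]
cover now o [ 0.5988 -0.0388  0.0399] z [0.0019 0.     0.9996] yaw -6.0
rot [-0.   -0.1  -2.02] 2.0 dp [-1.   0.9  0.1]
```

play_rows(
  deltas=[
    [0,0.1,0,0,0,-2,10],
    [0,0.1,0,0,0,-2,10],
    [0,0,0,0,0,0,10],
  ],
)

```text
clock: 16.75
position: [0.5952, -0.0385, 0.1293]
tool_rot: [0.005, 1.342, 2.971]
force: [0.2, -3.8, -1.2]
grip_width: 0.0145
```

```bash
python3 pl.py -10 .04
```

```text
t 16.75 p [ 0.5952 -0.0385  0.1293] q [ 0.13  0.72 -0.23  1.55  0.11  1.11 -1.87] F [ 0.2 -3.8 -1.2] M [-1.03 -0.33  0.82] g 0.0145
T [[-0.223, -0.174, -0.959], [0.038, -0.985, 0.17], [-0.974, 0.001, 0.227]]
cover now o [ 0.5986 -0.0392  0.0398] z [2.300e-03 4.000e-04 9.996e-01] yaw -10.0
rot [ 0.02 -0.12 -0.03] 0.1 dp [-0.8  1.1  0.2]
```

play_rows(
  deltas=[
    [0,0,0,0,0,-2,10],
    [0,0,0,0,0,0,10],
  ],
)

```text
clock: 17.0
position: [0.5952, -0.0382, 0.1293]
tool_rot: [0.004, 1.342, 2.936]
force: [0.3, -2.6, 0.6]
grip_width: 0.0144
```

Run:
```python
from pl import *
go(-10,.04)
j=vision.grab_frame("side")[...,::-1];t=vision.grab_frame("top")[...,::-1]
cv2.imwrite("pics/s_tw.png",j);cv2.imwrite("pics/t_tw.png",t)
```

```text
t 17.0 p [ 0.5952 -0.0382  0.1293] q [ 0.13  0.72 -0.23  1.55  0.1   1.11 -1.89] F [ 0.3 -2.6  0.6] M [-1.23 -0.06  2.03] g 0.0144
T [[-0.222, -0.208, -0.953], [0.046, -0.978, 0.203], [-0.974, 0.001, 0.227]]
cover now o [ 0.5986 -0.039   0.0398] z [0.0023 0.     0.9996] yaw -11.9
rot [ 0.01 -0.12  1.94] 1.9 dp [-0.8  0.9  0.2]
```

Torque rises sharply from about -9° on (0.8 then 2.0 N m for 2° more). That is the firm stop, and it fits a shell yaw of about -9°. One more nudge, then release.

play_rows(
  deltas=[
    [0,0,0,0,0,-1.5,10],
    [0,0,0,0,0,0,10],
    [0,0,0,0,0,1,10],
    [0,0,0,0,0,0,22],
    [0,0,0,0,0,0,40],
    [0,0,0,0,0,0,60],
    [0,0,0,0,0,0,60],
  ],
)

```text
clock: 17.98
position: [0.5953, -0.0381, 0.1293]
tool_rot: [0.002, 1.342, 2.925]
force: [-0.5, -1.1, -0.3]
grip_width: 0.0599
```

play_rows(
  deltas=[
    [-4,0,15,0,0,0,60],
    [-8,0,35,0,0,0,60],
    [-10,0,45,0,0,0,60],
    [-20,20,45,0,0,0,60],
    [-40,40,20,0,0,0,60],
    [-40,45,0,0,0,0,60],
    [-20,50,0,0,0,0,60],
    [0,50,0,0,0,0,60],
  ],
)

```text
clock: 18.98
position: [0.452, 0.1681, 0.291]
tool_rot: [0.002, 1.344, 2.925]
force: [1.0, -0.4, -0.0]
grip_width: 0.0598
```

Run:
```python
from st import *
s,T=st()
j=vision.grab_frame("side")[...,::-1].copy();t=vision.grab_frame("top")[...,::-1].copy()
cv2.imwrite("pics/s_f.png",j);cv2.imwrite("pics/t_f.png",t)
a=cv2.resize(t[205:285,370:450],(400,400),interpolation=2);b=cv2.resize(j[265:355,250:340],(400,400),interpolation=2)
V=np.hstack([a,b]);cv2.imwrite("pics/final.png",(255*(V/255.)**.5).astype(np.uint8))
```

```text
t 18.98 p [0.452  0.1681 0.291 ] q [-0.12  0.36 -0.35  1.74 -0.02  1.24 -2.25] F [ 1.  -0.4 -0. ] M [-0.08 -0.29 -0.04] g 0.0598
T [[-0.219, -0.217, -0.951], [0.048, -0.976, 0.211], [-0.974, 0.0, 0.225]]
```

View pics/final.png

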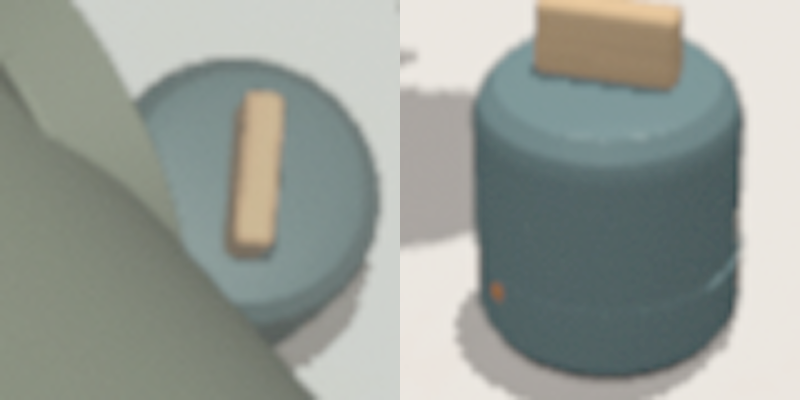

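Run:
```python
from h import *
t=cv2.imread("pics/t_f.png");H=cv2.cvtColor(t,cv2.COLOR_BGR2HSV);m=cv2.inRange(H,(8,60,85),(28,255,255));k=np.zeros_like(m);k[215:262,412:432]=m[215:262,412:432]
(c,sz,an)=cv2.minAreaRect(cv2.findNonZero(k));bx=cv2.boxPoints((c,sz,an))
e=bx-np.roll(bx,-1,0);i=np.argmax(np.hypot(*e.T));v=e[i]/np.hypot(*e[i])
p,q=unp("top",c+15*v,.154),unp("top",c-15*v,.154);d=p-q;d*=np.sign(d[0]);print("size",sz,"bar yaw",np.degrees(np.arctan2(d[1],d[0])).round(1),"centre",unp("top",c,.154).round(4))
for n,f in(("side","s_f"),("top","t_f")):
    a=cv2.imread(f"pics/{n}0.png").astype(int);b=cv2.imread(f"pics/{f}.png").astype(int);df=np.abs(a-b).max(2)
    for nm,P,r in(("salt",(.442,0),.022),("spice",(.45,-.149),.023),("mug",(.78,.01),.045)):
        uv=proj(n,np.r_[circ(P,r,.03),circ(P,r,.08)]);x0,y0=uv.min(0).astype(int);x1,y1=uv.max(0).astype(int);print(n,nm,"median diff",np.median(df[y0:y1,x0:x1]),"p90",np.percentile(df[y0:y1,x0:x1],90))
```

```text
size (8.283223152160645, 30.371814727783203) bar yaw -8.3 centre [ 0.5972 -0.0379  0.154 ]
side salt median diff 14.0 p90 90.5
side spice median diff 3.0 p90 5.0
side mug median diff 2.0 p90 6.0
top salt median diff 32.0 p90 74.0
top spice median diff 9.0 p90 27.0
top mug median diff 9.0 p90 21.0
```

```bash
python3 -c "
from workcell import workorder
print(workorder.job_done())"
```

```text
the job is handed in; nothing more can be done
None
```

The job is handed in at about 19 s of the 72 s allowed. The canister stands upright in the lower shell. The slate cover is over it, seated on the ledge and twisted clockwise to a firm stop.

**What the checks showed**
- **Canister:** after release, the side view showed it upright and centred in the shell.
- **Seating:** the cover met the ledge at about 40 mm, so the tabs went through the gaps. The last picture shows only a thin seam and no gap.
- **Lock:** the torque rose from near 0 to about 2 N m at the stop. The bar ended at about -8° in the top view. The orange mark puts the shell at about -9.6°, so the two agree to 1–2°.
- **Forces:** the highest I saw in the readings was about 16 N at the wrist, though I only read it at the end of each move.

**What was not confirmed or disagreed**
- **White marks:** I couldn't see them in either camera, so their alignment rests on the stop and those angles.
- **Shell angle:** my first estimate was about -5°. The stop showed it was nearer -9°, still within what the gaps allow.
- **Tool lean:** the arm could not reach the full 35° lean, so I held the bar with the tool leaning about 22° instead.
- **Bystanders:** the spice jar and mug look unchanged in the side view. For the salt shaker the picture comparison said nothing useful, because the canister behind it was gone and the arm was in the way. It was in place just after the canister was released, and later moves stayed well clear of it.

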